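Make up the slot-nut kit and ready the tweezers

TASK

One slot nut already lies in the kit tray: put in more from the bench until the tray holds exactly three, flat on its floor, and leave the fourth nut lying on the bench. Then pick up the sprung tweezers by their finger plates and hold them level with the tips over the middle of the tray, a hand's breadth above it and touching nothing, squeezed to the marked tip gap of 16 mm (a nut's width: the moving tip between the two engraved lines). Leave everything else on the bench alone, and finish while still holding the tweezers steady at that gap.

Things in the scene. Friction and masses are not known exactly. Their poses are not given: they have to be found in the camera images.
- tray: shallow grey plastic kit tray with an open top, fixed to the bench; 200 mm (its x) by 120 mm (its y) outside, walls 4 mm thick and 18 mm high, inner floor 4 mm above the bench; origin at the centre of its underside, on the bench
- nut_a: steel slot nut, a block 36 mm long (its x) by 16 mm wide (its y) by 10 mm high, 42 g, two dark threaded holes on top; origin at the centre of its underside; lies flat; starts on the bench
- nut_b: steel slot nut, a block 36 mm long (its x) by 16 mm wide (its y) by 10 mm high, 42 g, two dark threaded holes on top; origin at the centre of its underside; lies flat; starts on the bench
- nut_c: steel slot nut, a block 36 mm long (its x) by 16 mm wide (its y) by 10 mm high, 42 g, two dark threaded holes on top; origin at the centre of its underside; lies flat; starts on the bench
- nut_d: steel slot nut, a block 36 mm long (its x) by 16 mm wide (its y) by 10 mm high, 42 g, two dark threaded holes on top; origin at the centre of its underside; lies flat; starts already in the tray
- tweezers: sprung steel tweezers, 198 mm long, about 0.12 kg, lying on edge on the bench, arms opening sideways; this body is the spine with the fixed arm (+y side). Origin on the underside midway between the two ribbed finger plates; x towards the tips (spine hinge at x = -110 mm, tips at +80 mm), y across, z up; centre of mass about 28 mm behind the origin
- grip (a point): where to grip, 11 mm above the tweezers' origin, midway between the finger plates. Each plate is 36 mm long (x), 4 mm thick, 22 mm high from the underside; grip both from outside and squeeze along y. Outer faces measure 42 mm over when relaxed, 30 mm (and parallel) at the marked gap
- gauge (a point): middle of the marked band on top of the gauge bar, a flat bar on the fixed arm crossing over the moving arm 50 to 62 mm ahead of the origin, top 20.5 mm up. Two engraved lines about 6 mm apart on it: at the marked gap the outer face of the moving tip, seen just ahead of the bar, stands midway between them
- squeeze (a joint): closing angle of the moving arm (on the -y side): 0 relaxed (tip gap 36 mm), 0.105 at the marked tip gap of 16 mm, 0.185 is the stop; a spring opens it, about 0.75 N at the finger plates for each mm they are pressed together (about 9 N at the mark)
- tip_fixed (a point): inner face of the fixed tip at its very end, 11 mm above the tweezers' underside
- tip_moving (a point): inner face of the moving tip at its very end, 11 mm above the tweezers' underside; its distance from tip_fixed is the tip gap
- washer: thick round steel washer, 36 mm across, 5 mm high; bystander, to be left alone; origin at its underside
- bracket: aluminium angle bracket, 40 by 40 by 40 mm; bystander, to be left alone; origin at its underside
- offcut: slotted aluminium profile offcut, 40 by 90 by 40 mm; bystander, to be left alone; origin at its underside
- tape: roll of clear tape lying flat, 100 mm across, 25 mm high; bystander, to be left alone; origin at its underside
- driver: screwdriver lying on the bench; bystander, to be left alone; origin at its underside
- spanner: steel spanner lying on the bench; bystander, to be left alone; origin at its underside
- spray: spray bottle with green trigger head, about 200 mm tall, 75 mm across; bystander, to be left alone; origin at its underside
- oiler: yellow oil bottle with a blue cap, 130 mm tall, 60 mm across; bystander, to be left alone; origin at its underside

How it is judged:
On the way, in this order (a step that is already met when the one before it is completed fails the run):
1. exactly three nuts lie in the tray, let go and at rest (x of nut_d in the frame of tray between -0.09 and 0.09 m and y of nut_d in the frame of tray between -0.053 and 0.053 m and z of nut_d in the frame of tray below 0.007 m and (((x of nut_b in the frame of tray between -0.09 and 0.09 m and y of nut_b in the frame of tray between -0.053 and 0.053 m and z of nut_b in the frame of tray below 0.007 m) and (x of nut_c in the frame of tray between -0.09 and 0.09 m and y of nut_c in the frame of tray between -0.053 and 0.053 m and z of nut_c in the frame of tray below 0.007 m) and height (world z) of nut_a below 0.003 m) or ((x of nut_a in the frame of tray between -0.09 and 0.09 m and y of nut_a in the frame of tray between -0.053 and 0.053 m and z of nut_a in the frame of tray below 0.007 m) and (x of nut_c in the frame of tray between -0.09 and 0.09 m and y of nut_c in the frame of tray between -0.053 and 0.053 m and z of nut_c in the frame of tray below 0.007 m) and height (world z) of nut_b below 0.003 m) or ((x of nut_a in the frame of tray between -0.09 and 0.09 m and y of nut_a in the frame of tray between -0.053 and 0.053 m and z of nut_a in the frame of tray below 0.007 m) and (x of nut_b in the frame of tray between -0.09 and 0.09 m and y of nut_b in the frame of tray between -0.053 and 0.053 m and z of nut_b in the frame of tray below 0.007 m) and height (world z) of nut_c below 0.003 m)) and contact force between each of nut_a, nut_b, nut_c, nut_d and the fingers below 0.05 N and linear speed of each of nut_a, nut_b, nut_c, nut_d below 0.02 m/s), for 0.2 s.
2. the tweezers are lifted clear of the bench in the fingers (contact force between tweezers and the fingers above 1 N and height (world z) of tweezers above 0.03 m), for 0.2 s.
At the end, for the whole second after the job is handed in: Three nuts lie flat in the tray, the fourth on the bench outside; the tweezers are held in the fingers, still, within 0.25 rad of level, touching nothing else, fixed tip within 50 mm of the tray centre in plan and 50 to 180 mm above the bench, tip gap between 13 and 19 mm (x of nut_d in the frame of tray between -0.09 and 0.09 m and y of nut_d in the frame of tray between -0.053 and 0.053 m and z of nut_d in the frame of tray below 0.007 m and (((x of nut_b in the frame of tray between -0.09 and 0.09 m and y of nut_b in the frame of tray between -0.053 and 0.053 m and z of nut_b in the frame of tray below 0.007 m) and (x of nut_c in the frame of tray between -0.09 and 0.09 m and y of nut_c in the frame of tray between -0.053 and 0.053 m and z of nut_c in the frame of tray below 0.007 m) and height (world z) of nut_a below 0.003 m) or ((x of nut_a in the frame of tray between -0.09 and 0.09 m and y of nut_a in the frame of tray between -0.053 and 0.053 m and z of nut_a in the frame of tray below 0.007 m) and (x of nut_c in the frame of tray between -0.09 and 0.09 m and y of nut_c in the frame of tray between -0.053 and 0.053 m and z of nut_c in the frame of tray below 0.007 m) and height (world z) of nut_b below 0.003 m) or ((x of nut_a in the frame of tray between -0.09 and 0.09 m and y of nut_a in the frame of tray between -0.053 and 0.053 m and z of nut_a in the frame of tray below 0.007 m) and (x of nut_b in the frame of tray between -0.09 and 0.09 m and y of nut_b in the frame of tray between -0.053 and 0.053 m and z of nut_b in the frame of tray below 0.007 m) and height (world z) of nut_c below 0.003 m)) and contact force between each of nut_a, nut_b, nut_c, nut_d and the fingers below 0.05 N and contact force between tweezers and the fingers above 1 N and distance between tip_fixed and tip_moving between 0.013 and 0.019 m and velocity of joint squeeze between -0.05 and 0.05 rad/s and horizontal distance between tip_fixed and tray below 0.05 m and height (world z) of tip_fixed between 0.05 and 0.18 m and angle between tweezers's own z axis and vertical below 0.25 rad and linear speed of tweezers below 0.03 m/s and contact force between tweezers and tray below 0.05 N and contact force between tweezers and nut_a below 0.05 N and contact force between tweezers and nut_b below 0.05 N and contact force between tweezers and nut_c below 0.05 N and contact force between tweezers and nut_d below 0.05 N and contact force between tweezers and washer below 0.05 N and contact force between tweezers and bracket below 0.05 N and contact force between tweezers and offcut below 0.05 N and contact force between tweezers and tape below 0.05 N and contact force between tweezers and driver below 0.05 N and contact force between tweezers and spanner below 0.05 N and contact force between tweezers and spray below 0.05 N and contact force between tweezers and oiler below 0.05 N); the arm keeps its last pose, push and grip.
It fails at once if a bystander (washer, bracket, offcut, tape, tools or bottles) is moved more than 25 mm (distance of any of washer, bracket, offcut, tape, driver, spanner, spray, oiler from where it was at the start of the episode above 0.025 m).
It also fails if it takes over 61 s, if anything falls off the work surface, if the arm or the gripper's body presses on something with over 40 N, if the wrist force passes 120 N, or if a joint passes its speed limit or range.

ROBOT

A 6-joint arm with a two-finger parallel gripper is mounted at the origin on the work surface. World frame = base frame: x ahead of the robot, y to its left, z up, the work surface at z = 0. Lengths are in m, angles in rad, forces in N, time in s.
With the tool pointing down it reaches from about 0.425 to 0.925 m from the base axis. Payload 12.5 kg.
Tool frame: the origin (TCP) lies on the centre line of the jaws, within the pads' length; the fingertips stand 11 mm ahead of it and the grasp point (between the pads) lies 8 mm behind it; x points along the fingers, y is the direction in which the jaws open and shut, and the axes are right-handed (so a half turn about x gives the same grasp; the last joint's range is limited). The gripper opens to 85 mm and grips with 20 to 120 N. Pads are 22 mm wide; open, the fingers measure 114 mm over their backs; the gripper's body (76 mm by 85 mm) begins 54 mm behind the grasp point. The pads swing forward as they close: fully open they stand 13 mm farther back than shut.
Start: joints at [1.081, 0.491, 1.559, -0, 1.092, -0.106], TCP at [0.234, 0.58, 0.213] pointing down, gripper open.
Joint ranges: [-3.1, 3.1], [-0.84, 2.19], [0.05, 2.79], [-1.13, 4.28], [0.06, 2.93], [-2.69, 2.69]. Speed limits (rad/s): [2.22, 2.22, 2.79, 3.14, 3.14, 3.14].

INTERFACE

Orientations are given as a unit quaternion [w, x, y, z].
In Python, from workcell import arm, planner, optics, recognise, landmark_of gives the robot as it stands. Calls block until the motion is done:
- arm.move_pose(position, orientation): joint-space move of the TCP to a pose.
- arm.movel(position, frame=None, max_speed=0.15): straight line of the TCP; frame=None keeps the orientation; max_speed is the mean speed in m/s.
- arm.move_j(angles): joint-space move.
- arm.command_gripper(opening): finger opening in m; the grip force is fixed at half the most; returns when the fingers have stopped.
- arm.pause(seconds).
- planner.solve_ik(position, orientation): joint angles nearest the present ones, or None.
- optics.capture(name): name is "scene" or "top" or "wrist"; returns a dict with "img" (420x560x3 uint8, blue, green, red), "depth" (420x560 float32, m along the optical axis (not along the pixel's ray), 0 where there is no reading), "mtx" (3x3 intrinsics, pixels), "view" (4x4, takes a point from world to camera coordinates). Camera axes: x right, y down, z forward; pixel columns grow to the right and rows downward; lengths in m; the calibration is good to about 2 mm. A picture is of the moment at which its call begins.
A pose or a line that the arm cannot do raises arm.IKError and nothing moves.
- arm.hand_in(): hands the job in, once; it reports no verdict.
Trained networks look in a picture, given as the dict that the camera call returned (one of the last four; its "shot" number tells which), for a name from the list of things; names that differ only in an ending like _2 or _b are one class to them, and where a whole thing is asked for, a point or a joint stands for the part that bears it (a point fixed in the world has none). Each returns a list of dicts, best first, with "score" (0 to 1); they miss things now and then, are a little off and sometimes report something else, mostly with a low value. They report only what shows in the picture. A call takes as long as a camera call.
- recognise(picture, target): "extent" ([left, top, right, bottom] in pixels, round what is visible of it).
- landmark_of(picture, target): "pixel" ([column, row] in pixels: a listed point, or the origin of a listed thing).
Readings, each from a call of its own:
- arm.current_time(): time.
- arm.current_joint_positions(): joint angles.
- arm.current_dq(): joint speeds.
- arm.current_joint_efforts(): joint torques, N m.
- arm.current_ee_pos(): TCP position.
- arm.current_tool_rot(): TCP orientation.
- arm.current_wrist_force(): force on the tool from outside, world axes, zero at the start.
- arm.current_wrist_torque(): the same for the moment, N m.
- arm.current_grip_width(): finger opening in m.
Only numpy, scipy, OpenCV 4.12 (cv2) and the standard library are available. Lean on these libraries where they do the work, as an engineer would, in place of code of your own. Each camera call takes 0.05 s, during which the arm holds its last target. There are 200 camera calls.

## Working session

There is one attempt and no reset: what is moved stays moved. The work goes in short steps, each a Python script; the robot and the scene stay as the last script left them, time stands still between calls to the robot, and variables do not carry over. Pictures are saved under pics/ and viewed, about 8 in all and at most 12, crops included, and the job is handed in when it is done.

```bash
ls; mkdir -p pics
cat > h.py <<'E'
import numpy as np, cv2
from workcell import arm, planner, optics, recognise, landmark_of
def px2w(p,uv,z):
    "pixel -> world point on plane z"
    K=p["mtx"];V=p["view"];R=V[:3,:3];t=V[:3,3]
    d=R.T@np.linalg.inv(K)@np.array([uv[0],uv[1],1.]);c=-R.T@t
    return c+d*(z-c[2])/d[2]
def w2px(p,X):
    q=p["mtx"]@(p["view"]@np.array([*X,1.]))[:3];return q[:2]/q[2]
def cloud(p):
    d=p["depth"];h,w=d.shape;u,v=np.meshgrid(np.arange(w),np.arange(h))
    K=p["mtx"];c=np.stack([(u-K[0,2])/K[0,0]*d,(v-K[1,2])/K[1,1]*d,d],-1)
    V=p["view"];return (c-V[:3,3])@V[:3,:3]
E
python3 - <<'E'
from h import *
ims=[]
for n in ["top","scene"]:
    p=optics.capture(n);im=p["img"].copy()
    c=-p["view"][:3,:3].T@p["view"][:3,3];print(n,c.round(3),p["mtx"][0,0])
    for t in ["nut_a","tweezers","tray","grip","gauge","tip_fixed","washer","bracket","offcut","tape","driver","spanner","spray","oiler"]:
        for r in landmark_of(p,t):
            if r["score"]>.3:
                z={"grip":.011,"gauge":.0205,"tip_fixed":.011}.get(t,0)
                print(t,round(r["score"],2),np.round(r["pixel"]),px2w(p,r["pixel"],z).round(3))
    cv2.imwrite(f"pics/{n}0.png",cv2.resize(im,(784,588)))
E
```

```text
pics
top [ 0.413 -0.012  1.109] 382.0451797369327
nut_a 0.56 [268. 184.] [ 0.642 -0.012  0.   ]
nut_a 0.55 [253. 215.] [0.547 0.032 0.   ]
nut_a 0.54 [264. 243.] [ 0.468 -0.004  0.   ]
nut_a 0.39 [347. 227.] [ 0.519 -0.245  0.   ]
tweezers 0.66 [348. 222.] [ 0.534 -0.249  0.   ]
tweezers 0.58 [182. 214.] [0.545 0.237 0.   ]
tray 0.86 [347. 223.] [ 0.53  -0.245  0.   ]
grip 0.91 [186. 215.] [0.543 0.222 0.011]
gauge 0.89 [186. 194.] [0.603 0.223 0.02 ]
tip_fixed 0.6 [187. 186.] [0.627 0.225 0.011]
tip_fixed 0.43 [347. 223.] [ 0.528 -0.241  0.011]
washer 0.61 [346. 226.] [ 0.521 -0.242  0.   ]
washer 0.54 [418. 277.] [ 0.377 -0.449  0.   ]
washer 0.51 [281. 216.] [ 0.546 -0.049  0.   ]
bracket 0.72 [266. 145.] [ 0.76  -0.001  0.   ]
bracket 0.52 [267. 245.] [ 0.461 -0.012  0.   ]
offcut 0.63 [210. 143.] [0.761 0.164 0.   ]
offcut 0.33 [186. 194.] [0.607 0.229 0.   ]
tape 0.66 [409. 192.] [ 0.626 -0.432  0.   ]
driver 0.79 [418. 277.] [ 0.376 -0.448  0.   ]
driver 0.71 [180. 215.] [0.544 0.241 0.   ]
driver 0.36 [194. 190.] [0.618 0.207 0.   ]
spanner 0.95 [112. 196.] [0.595 0.443 0.   
[... 428 characters left out ...]
.536 -0.564  0.   ]
tweezers 0.68 [345. 246.] [0.56  0.236 0.   ]
tray 0.89 [230. 184.] [ 0.534 -0.245  0.   ]
grip 0.63 [344. 241.] [0.551 0.228 0.011]
gauge 0.73 [330. 252.] [0.623 0.209 0.02 ]
tip_fixed 0.6 [333. 257.] [0.627 0.224 0.011]
washer 0.55 [272. 207.] [ 0.542 -0.055  0.   ]
bracket 0.69 [269. 231.] [ 0.638 -0.008  0.   ]
bracket 0.63 [254. 257.] [0.755 0.008 0.   ]
bracket 0.53 [172. 184.] [ 0.644 -0.423  0.   ]
bracket 0.44 [347. 245.] [0.553 0.24  0.   ]
tape 0.97 [172. 183.] [ 0.64  -0.429  0.   ]
driver 0.48 [212. 140.] [ 0.37  -0.446  0.   ]
spanner 0.73 [404. 280.] [0.582 0.447 0.   ]
spray 0.94 [440. 257.] [0.436 0.517 0.   ]
oiler 0.69 [161. 151.] [ 0.53  -0.574  0.   ]
```

View pics/top0.png

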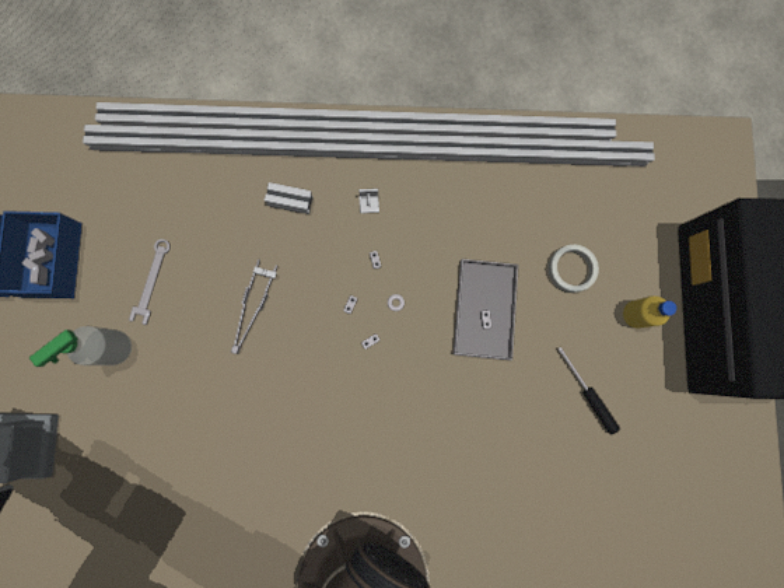

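Run:
```python
from h import *
from scipy.spatial.transform import Rotation as Ro
q=arm.current_tool_rot();R=Ro.from_quat([*q[1:],q[0]]).as_matrix();print(R.round(3),arm.current_time())
p=optics.capture("wrist");c=-p["view"][:3,:3].T@p["view"][:3,3];print("wristcam",c,p["mtx"][0,0],(R.T@(c-arm.current_ee_pos())))
```

```text
[[ 0.     0.374  0.927]
 [ 0.     0.927 -0.374]
 [-1.     0.    -0.   ]] 1.5
wristcam [0.16909922 0.60767493 0.37368678] 342.0722697295862 [-0.16056596  0.00178261 -0.07071895]
```

The top view shows three loose nuts (at about 375,260; 350,304; 371,341) near the washer (396,302). The tray is centred at about 486,310 with a nut at 486,319. The tweezers run from their hinge at 236,350 to the tips at 265,265. Next is a closer wrist view.

```bash
cat >> h.py <<'E'
from scipy.spatial.transform import Rotation as Ro
def quat(a):
    y=np.array([np.cos(a),np.sin(a),0]);x=np.array([0,0,-1.])
    q=Ro.from_matrix(np.stack([x,y,np.cross(x,y)],1)).as_quat();return [q[3],*q[:3]]
E
python3 - <<'E'
from h import *
arm.move_pose([0.60,0.0,0.27],quat(np.pi/2))
p=optics.capture("wrist");print(arm.current_time(),arm.current_ee_pos(),arm.current_joint_positions())
np.savez("w1.npz",**{k:p[k] for k in("img","depth","mtx","view")})
C=cloud(p);z=C[...,2]
for t in ["nut_a","tweezers","tray","grip","gauge","tip_fixed","tip_moving"]:
    for r in landmark_of(p,t):
        if r["score"]>.3:
            zz={"grip":.011,"gauge":.0205,"tip_fixed":.011,"tip_moving":.011}.get(t,0)
            print(t,round(r["score"],2),np.round(r["pixel"]),px2w(p,r["pixel"],zz).round(4))
m=((z>.006)&(z<.06)&(p["depth"]>0)).astype(np.uint8)
n,l,s,ce=cv2.connectedComponentsWithStats(m)
for i in range(1,n):
    if s[i,4]>60:
        P=C[l==i];r=cv2.minAreaRect(P[:,:2].astype(np.float32)*1000);print(ce[i].round(),s[i,4],"z",np.percentile(P[:,2],[5,50,95]).round(4),np.round(r[0],1),np.round(r[1],1),round(r[2],1))
b=z[(abs(z)<.02)];print("bench med",np.median(b),b.std())
cv2.imwrite("pics/w1.png",cv2.resize(p["img"],(784,588),interpolation=cv2.INTER_CUBIC))
E
```

```text
4.0417 [0.59997482 0.00074097 0.26995002] [-1.08868446e-01  4.04358320e-01  1.54740562e+00  1.02266878e-04
  1.18993808e+00 -1.68057331e+00]
nut_a 0.82 [312. 124.] [0.5398 0.04   0.    ]
nut_a 0.77 [277.  56.] [ 0.4633 -0.0023  0.    ]
nut_a 0.66 [276. 200.] [ 0.6348 -0.0038  0.    ]
nut_a 0.58 [ 78. 100.] [ 0.5125 -0.2408  0.    ]
tweezers 0.88 [475. 130.] [0.5467 0.2399 0.    ]
tweezers 0.31 [478. 131.] [0.5475 0.2437 0.    ]
tray 0.79 [ 85. 122.] [ 0.5379 -0.2362  0.    ]
grip 0.76 [479. 132.] [0.5488 0.2386 0.011 ]
gauge 0.86 [460. 179.] [0.6033 0.2188 0.0205]
tip_fixed 0.71 [464. 196.] [0.6267 0.2324 0.011 ]
[ 69. 110.] 4123 z [0.0072 0.016  0.0188] [ 534.8 -239.8] [122.2 200.3] 85.5
[488. 112.] 3024 z [0.0071 0.0157 0.0219] [527.9 241.2] [ 47.8 197.1] 72.6
[277.  55.] 495 z [0.008  0.0097 0.0111] [463.7  -1.7] [16. 36.] 31.7
[ 74. 101.] 554 z [0.0077 0.0136 0.0151] [ 513.2 -239.4] [36.3 16.9] 7.8
[314. 123.] 418 z [0.0083 0.0096 0.0111] [538.8  41.7] [16.1 35.7] 67.3
[273. 201.] 353 z [0.0081 0.0097 0.0111] [634.3  -7.9] [36.4 16.1] 17.1
[379. 289.] 303 z [0.0081 0.0229 0.0396] [750.  133.7] [ 7.9 40.7] 75.9
[439. 289.] 387 z [0.0082 0.0335 0.0406] [744.9 205. ] [47.5 17.8] 53.9
[286. 304.] 529 z [0.0082 0.0262 0.0399] [771.3   7.3] [32.8 32.6] 43.1
[281. 362.] 4900 z [0.0085 0.0284 0.0403] [873.7   3.1] [347.1  33.8] 89.8
[ 79. 411.] 557 z [0.0339 0.0396 0.041 ] [ 933.5 -289.3] [34.9 56.7] 6.9
[483. 411.] 559 z [0.0335 0.0393 0.0407] [935.2 295.3] [55.6 35.5] 80.6
bench med -3.876416387495716e-05 0.0035342490261238767
```

View pics/w1.png

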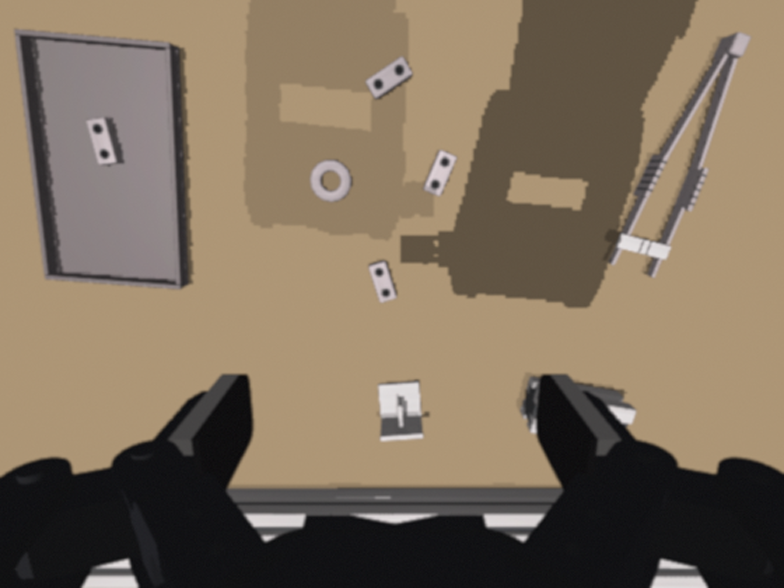

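The wrist view resolves the three bench nuts, the washer, tray and tweezers, and the depth rectangles match the stated sizes. I'll move the nuts at x=0.634 and x=0.539 and leave the one at x=0.464 on the bench.

```bash
cat > nut.py <<'E'
from h import *
import sys
T=np.array([.5348,-.2398]);ta=np.radians(-4.5);ex=np.array([np.cos(ta),np.sin(ta)])
def go(xy,a,lx):
    arm.move_pose([*xy,.07],quat(a));arm.command_gripper(.040)
    arm.movel([*xy,.014],max_speed=.12);arm.command_gripper(0.0)
    w=arm.current_grip_width();print("grip",w,arm.current_ee_pos(),arm.current_time())
    arm.movel([*xy,.09],max_speed=.2)
    w=arm.current_grip_width();print("lifted",w)
    if not .013<w<.019: sys.exit("lost")
    g=T+lx*ex
    arm.move_pose([*g,.08],quat(ta+np.pi/2));arm.movel([*g,.0185],max_speed=.1)
    print("F",arm.current_wrist_force())
    arm.command_gripper(.034);arm.movel([*g,.09],max_speed=.2);print(arm.current_time())
E
python3 - <<'E'
from nut import *
go([.6343,-.0079],np.radians(107.1),.068)
E
```

```text
grip 1.2011189068248112e-05 [ 0.63436848 -0.00792119  0.01424238] 6.8083
lifted 0.00014788451546096266lost
```

```bash
cat >> h.py <<'E'
def rects(p,lo=.006,hi=.06,mn=60,verbose=1):
    C=cloud(p);z=C[...,2];m=((z>lo)&(z<hi)&(p["depth"]>0)).astype(np.uint8)
    n,l,s,ce=cv2.connectedComponentsWithStats(m)
    for i in range(1,n):
        if s[i,4]>mn:
            P=C[l==i];r=cv2.minAreaRect(P[:,:2].astype(np.float32)*1000);print(ce[i].round(),s[i,4],"z",np.percentile(P[:,2],[5,50,95]).round(4),np.round(r[0],1),np.round(r[1],1),round(r[2],1))
E
python3 - <<'E'
from h import *
p=optics.capture("wrist");print(arm.current_ee_pos(),arm.current_time())
rects(p)
cv2.imwrite("pics/w2.png",cv2.resize(p["img"],(784,588),interpolation=cv2.INTER_CUBIC))
E
```

```text
[ 0.63372829 -0.00783871  0.08911419] 7.3917
[35. 76.] 2918 z [0.007  0.0149 0.0185] [ 590.8 -185.4] [22.4 98.8] 74.2
[390. 104.] 1374 z [0.0082 0.0097 0.011 ] [538.7  41.5] [16.3 36.3] 67.3
[278. 213.] 1009 z [0.0085 0.0098 0.0109] [633.8  -8. ] [35.4 16. ] 17.3
[550. 259.] 315 z [0.0069 0.0115 0.0153] [605.3 198.6] [ 9.2 23.9] 88.5
[406. 372.] 78 z [0.0067 0.0112 0.0149] [735.  135.3] [4.2 8.1] 83.8
```

View pics/w2.png

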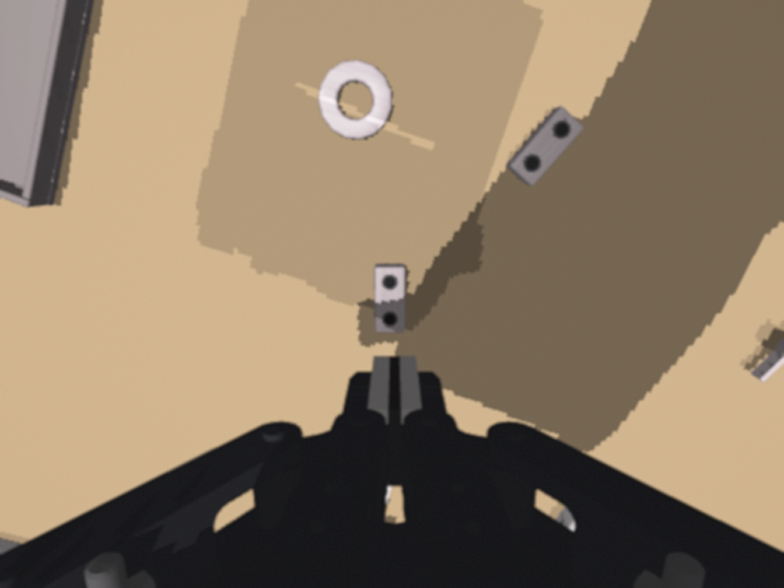

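Run:
```python
from h import *
p=optics.capture("wrist");e=arm.current_ee_pos();s=784/560
for dz in (.02,0,-.011,-.03): print(dz,w2px(p,[e[0],e[1],e[2]+dz])*s)
C=cloud(p)
for uv in [(385,380),(393,380),(405,380),(375,362),(410,362),(375,400),(410,400)]:
    u,v=int(uv[0]/s),int(uv[1]/s);print(uv,p["depth"][v,u],C[v,u].round(4))
print(e)
```

```text
0.02 [386.4412297 384.6965816]
0 [387.26924241 360.09390143]
-0.011 [387.65089921 348.7537614 ]
-0.03 [388.21613966 331.95881411]
(385, 380) 0.13329977 [ 0.6233 -0.0111  0.1276]
(393, 380) 0.13271928 [ 0.6225 -0.0093  0.1282]
(405, 380) 0.13258913 [ 0.6214 -0.006   0.1283]
(375, 362) 0.14447415 [ 0.6239 -0.0147  0.1159]
(410, 362) 0.14354339 [ 0.6205 -0.0047  0.1168]
(375, 400) 0.12249296 [ 0.6242 -0.0136  0.1389]
(410, 400) 0.12205245 [ 0.6214 -0.0051  0.1393]
[ 0.63363175 -0.00786231  0.08872455]
```

Run:
```python
from h import *
p=optics.capture("wrist");e=np.array(arm.current_ee_pos());C=cloud(p)
c=-p["view"][:3,:3].T@p["view"][:3,3];print("cam",c,"fwd",p["view"][2,:3])
for v in range(246,300,4): print(v,[ (C[v,u].round(3).tolist(),round(float(p["depth"][v,u]),3)) for u in (272,290)])
print(arm.current_grip_width(),arm.current_wrist_force(),arm.current_time())
p=optics.capture("scene");C=cloud(p);d=np.linalg.norm(C[...,:2]-e[:2],axis=-1)
m=(d<.03)&(C[...,2]>.03)&(C[...,2]<.3);z=C[m][:,2];print("scene finger z pct",np.percentile(z,[0,1,5,20,50]), m.sum(), w2px(p,e),w2px(p,e-[0,0,.011]))
u,v=w2px(p,e).astype(int);i=p["img"][v-45:v+30,u-50:u+50]
cv2.imwrite("pics/s3.png",cv2.resize(i,(800,600),interpolation=cv2.INTER_CUBIC))
```

```text
cam [ 0.5670732  -0.02580061  0.2494336 ] fwd [ 0.2581999   0.0797356  -0.96279543]
246 [([0.663, -0.004, -0.001], 0.268), ([0.658, 0.009, -0.001], 0.268)]
250 [([0.666, -0.003, -0.001], 0.268), ([0.661, 0.01, -0.0], 0.268)]
254 [([0.624, -0.013, 0.11], 0.15), ([0.621, -0.005, 0.11], 0.15)]
258 [([0.624, -0.013, 0.115], 0.145), ([0.622, -0.005, 0.114], 0.146)]
262 [([0.623, -0.013, 0.12], 0.141), ([0.621, -0.005, 0.119], 0.141)]
266 [([0.623, -0.012, 0.123], 0.137), ([0.621, -0.005, 0.123], 0.138)]
270 [([0.623, -0.012, 0.127], 0.133), ([0.621, -0.006, 0.127], 0.133)]
274 [([0.623, -0.012, 0.131], 0.13), ([0.621, -0.006, 0.13], 0.131)]
278 [([0.623, -0.012, 0.135], 0.126), ([0.621, -0.006, 0.133], 0.127)]
282 [([0.623, -0.012, 0.137], 0.124), ([0.621, -0.006, 0.137], 0.124)]
286 [([0.623, -0.012, 0.14], 0.121), ([0.621, -0.006, 0.14], 0.121)]
290 [([0.623, -0.012, 0.143], 0.118), ([0.621, -0.006, 0.143], 0.118)]
294 [([0.624, -0.012, 0.144], 0.117), ([0.622, -0.006, 0.144], 0.117)]
298 [([0.622, -0.012, 0.15], 0.111), ([0.621, -0.006, 0.15], 0.111)]
-1.769151451058622e-05 [-0.71083338 -0.23694456 -0.1642092 ] 7.4917
scene finger z pct [0.10789668 0.11053244 0.12134504 0.14765526 0.1682994 ] 310 [270.04389236 212.79551795] [270.03341594 214.98379268]
```

View pics/s3.png

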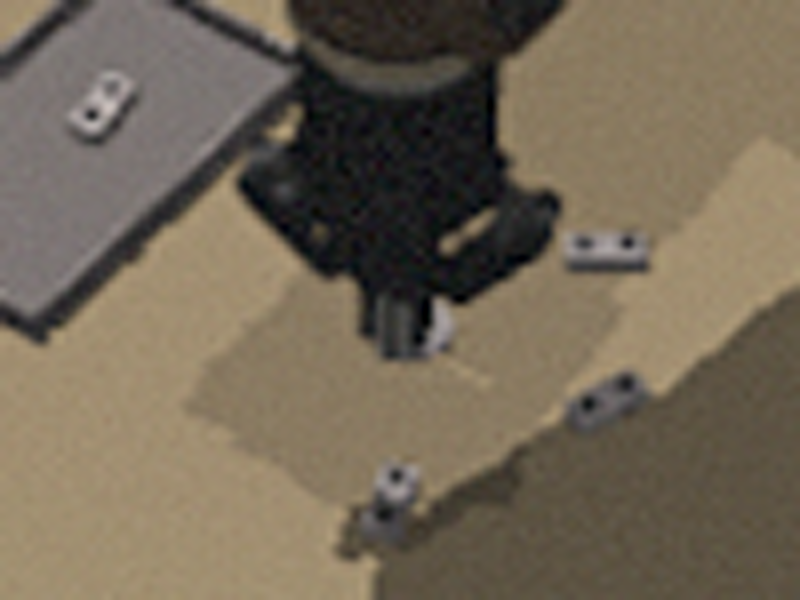

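The scene view shows the closed fingertips well above the nut. Both cameras put them at z≈0.109 with the reported TCP at 0.089. The tips are therefore about 20 mm behind the reported TCP instead of 11 mm ahead, an axial error of about 31 mm, while the lateral position is fine. I'll correct for it and make the descent guarded.

```bash
cat > nut.py <<'E'
from h import *
import sys
OFF=-.031   # reported TCP lies this far beyond where the stated tool geometry puts it
T=np.array([.5348,-.2398]);ta=np.radians(-4.5);ex=np.array([np.cos(ta),np.sin(ta)])
def down(xy,z,lim=6,step=.004,z0=None,sp=.1):
    arm.movel([*xy,z+.012],max_speed=sp);f0=np.array(arm.current_wrist_force())
    for zz in np.linspace(z+.008,z,3):
        arm.movel([*xy,zz],max_speed=.06);f=np.array(arm.current_wrist_force())-f0
        if abs(f[2])>lim: print("contact at",zz,f);return zz
    print("no contact",f.round(2),arm.current_ee_pos());return z
def pick(xy,a):
    arm.move_pose([*xy,.06+OFF],quat(a));arm.command_gripper(.040)
    z=down(xy,.0145+OFF);arm.command_gripper(0.0)
    print("grip",arm.current_grip_width(),arm.current_time())
    arm.movel([*xy,.09+OFF],max_speed=.2)
    w=arm.current_grip_width();print("lifted",w)
    if not .013<w<.019: sys.exit("lost")
def place(lx):
    g=T+lx*ex
    arm.move_pose([*g,.07+OFF],quat(ta+np.pi/2));down(g,.019+OFF,lim=4)
    arm.command_gripper(.034);arm.movel([*g,.09+OFF],max_speed=.2);print(arm.current_time())
E
python3 - <<'E'
from nut import *
pick([.6338,-.008],np.radians(107.2))
E
```

```text
no contact [-0.61  0.78 -1.67] [ 0.63362897 -0.00797932 -0.01680053]
grip 0.013851390364137267 9.9333
lifted 0.013991077522949426
```

Run:
```python
from nut import *
place(.068)
print(arm.current_ee_pos());p=optics.capture("wrist");rects(p,.008,.06)
cv2.imwrite("pics/w4.png",p["img"])
```

```text
no contact [1.44 0.03 0.19] [ 0.60259068 -0.2451532  -0.01214753]
13.5417
[ 0.60249265 -0.24509127  0.05916993]
[180. 140.] 3209 z [0.0092 0.0171 0.0187] [ 548.7 -294.5] [ 14.9 162.4] 86.3
[375. 137.] 3018 z [0.0094 0.0171 0.0186] [ 557.9 -186.3] [ 10.9 162. ] 84.9
[274.  79.] 1904 z [0.0125 0.0138 0.015 ] [ 513.2 -240. ] [36.2 16. ] 7.2
[281. 227.] 1378 z [0.0123 0.0137 0.0148] [ 602.1 -242.8] [16.  36.1] 85.1
[ 47. 282.] 6422 z [0.0099 0.0239 0.0256] [ 629.8 -405.6] [61.4 99.9] 72.5
[281. 273.] 857 z [0.0089 0.0164 0.0185] [ 632.  -245.1] [50.3  4.7] 86.1
```

View pics/w4.png

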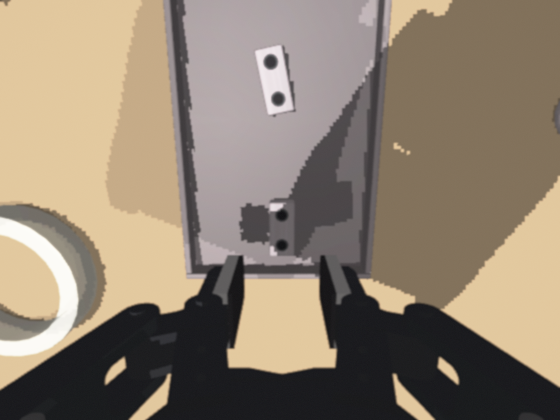

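The second nut lies flat in the tray (281,227), top at 13.7 mm, clear of nut_d (274,79). Now the third.

Run:
```python
from nut import *
pick([.5387,.0416],np.radians(67.3))
place(.025)
p=optics.capture("wrist");rects(p,.008,.06)
g=[.545,.235]
arm.move_pose([.60,.22,.15],quat(np.radians(72)))
p=optics.capture("wrist");print(arm.current_time());rects(p,.004,.06)
np.savez("w5.npz",**{k:p[k] for k in("img","depth","mtx","view")})
for t,zz in [("grip",.011),("gauge",.0205),("tip_fixed",.011),("tip_moving",.011),("tweezers",0)]:
    for r in landmark_of(p,t):
        if r["score"]>.3: print(t,round(r["score"],2),np.round(r["pixel"]),px2w(p,r["pixel"],zz).round(4))
cv2.imwrite("pics/w5.png",cv2.resize(p["img"],(784,588),interpolation=cv2.INTER_CUBIC))
```

```text
no contact [-0.43 -0.28 -0.22] [ 0.53855905  0.04157864 -0.01676419]
grip 0.013791178785270246 16.5333
lifted 0.013469450010160767
no contact [ 0.62  1.02 -0.72] [ 0.55969938 -0.24178504 -0.01218817]
20.2917
[276. 106.] 8720 z [0.0093 0.0171 0.0186] [ 520.7 -238.7] [120.5 172. ] 85.5
[274. 156.] 1600 z [0.0126 0.0138 0.0149] [ 513.4 -240.1] [36.2 16.1] 7.2
[282. 229.] 1370 z [0.0122 0.0138 0.0149] [ 559.9 -239.5] [16.  35.8] 86.0
[281. 288.] 1211 z [0.0119 0.0138 0.0148] [ 601.8 -242.9] [15.8 36.3] 85.9
[ 50. 299.] 3412 z [0.0096 0.0227 0.0255] [ 594.1 -398.3] [72.6 22.7] 44.2
[281. 329.] 1093 z [0.0088 0.0156 0.0184] [ 631.9 -245.2] [61.  5.] 85.3
[  7. 376.] 288 z [0.0084 0.013  0.0208] [ 653.9 -447.9] [17.   3.4] 54.5
22.1167
[280. 130.] 2689 z [0.0117 0.0174 0.022 ] [535.7 239.8] [ 47.  181.7] 71.9
[536.  92.] 4417 z [0.0049 0.0067 0.0081] [589.3 449.1] [ 31.9 158. ] 78.2
[  2. 119.] 71 z [0.0043 0.0064 0.0099] [463.3  13.1] [ 6.4 15.4] 58.5
[  3. 232.] 120 z [0.0041 0.0047 0.0059] [552.8 -39.7] [ 6.7 23.8] 58.9
[287. 351.] 3363 z [0.0074 0.0334 0.0404] [749.7 177.3] [89.9 26. ] 79.8
[549. 370.] 447 z [0.005  0.0134 0.0285] [862.1 428.9] [30.2  9.3] 89.5
[150. 406.] 474 z [0.0047 0.0191 0.0305] [768.4  14.8] [31.6 11.9] 87.6
[415. 408.] 411 z [0.0055 0.015  0.0336] [862.4 283.2] [28.4 10. ] 89.3
grip 0.68 [532.  93.] [0.5808 0.4454 0.011 ]
gauge 0.94 [278. 201.] [0.6008 0.218  0.0205]
tip_fixed 0.7 [303. 220.] [0.6272 0.2331 0.011 ]
tip_moving 0.65 [263. 219.] [0.6148 0.1983 0.011 ]
```

View pics/w5.png

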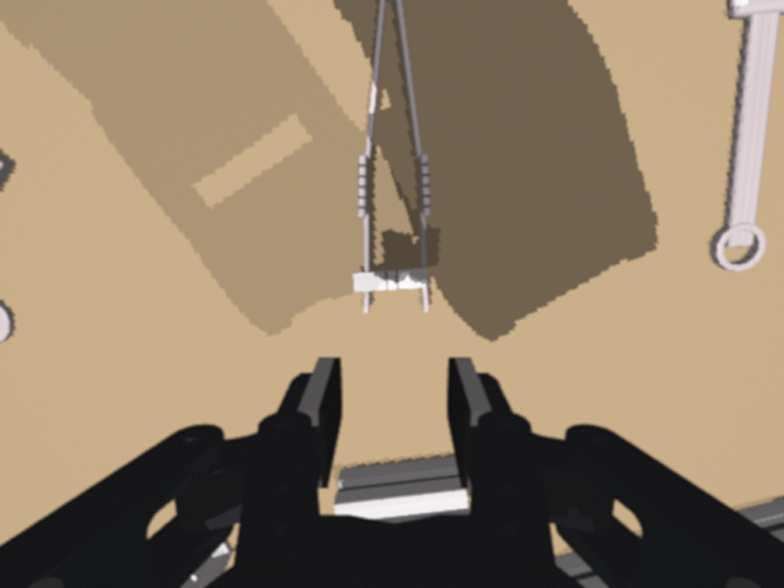

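All three nuts are flat in the tray at the right height. The tweezers lie near image centre, with ribbed plates at (362,185) and (424,184), the gauge bar at row 281 and the tips at (366,310) and (427,310). The driver-blue/bottle side is clear. Next I'll measure the plates and the tip setback.

Run:
```python
from h import *
p=dict(np.load("w5.npz"));C=cloud(p)
# tweezers frame guess from tips
yaw=np.radians(-19);ex=np.array([np.cos(yaw),np.sin(yaw)]);ey=np.array([-ex[1],ex[0]])
roi=np.zeros(C.shape[:2],bool);roi[70:225,235:330]=1
m=roi&(C[...,2]>.0195)&(C[...,2]<.03);n,l,s,ce=cv2.connectedComponentsWithStats(m.astype(np.uint8))
for i in range(1,n):
    if s[i,4]>15:
        P=C[l==i];r=cv2.minAreaRect(P[:,:2].astype(np.float32)*1000);print(ce[i].round(1),s[i,4],np.median(P[:,2]).round(4),np.round(r[0],1),np.round(r[1],1),round(r[2],1), np.degrees(np.arctan2(*np.linalg.svd(P[:,:2]-P[:,:2].mean(0),full_matrices=False)[2][0][::-1])).round(1), cv2.boxPoints(r).round(0).tolist())
# finger tips at opening .034
for u in (236,330):
    col=C[:,u];k=[v for v in range(240,300) if .08<col[v,2]<.3][:3];print(u,[(v,col[v].round(4).tolist()) for v in k])
print(p["depth"].shape,arm.current_ee_pos(),arm.current_grip_width())
```

```text
[258.3 132.5] 219 0.0217 [540.5 220.3] [ 4.  34.7] 69.2 -20.8 [[524.0, 225.0], [556.0, 212.0], [557.0, 216.0], [525.0, 228.0]]
[303.8 131.7] 220 0.0217 [551.8 256.2] [ 4.2 35.5] 76.0 -14.0 [[534.0, 258.0], [569.0, 250.0], [570.0, 254.0], [535.0, 263.0]]
[278.5 199.7] 629 0.0204 [599.7 218.4] [45.9 12.2] 75.9 -104.1 [[588.0, 198.0], [600.0, 195.0], [611.0, 239.0], [599.0, 242.0]]
236 [(256, [0.583, 0.206, 0.1732]), (257, [0.5829, 0.2063, 0.1748]), (258, [0.5828, 0.2065, 0.1762])]
330 [(255, [0.5952, 0.2447, 0.173]), (256, [0.5951, 0.2446, 0.1743]), (257, [0.5954, 0.2445, 0.1746])]
(420, 560) [0.60015516 0.21948132 0.14990265] 0.03410023300513542
```

```bash
cat > look.py <<'E'
from h import *
def look(name):
    p=optics.capture("wrist");np.savez(name+".npz",**{k:p[k] for k in("img","depth","mtx","view")})
    e=arm.current_ee_pos();zo=e[2]+.018
    P={}
    for t,zz in [("gauge",.0205),("tip_fixed",.011),("tip_moving",.011)]:
        r=landmark_of(p,t)
        if r: P[t]=px2w(p,r[0]["pixel"],zz+zo);print(t,round(r[0]["score"],2),np.round(r[0]["pixel"],1),P[t].round(4))
    if "tip_fixed" in P and "tip_moving" in P: print("gap",np.linalg.norm(P["tip_fixed"]-P["tip_moving"]))
    C=cloud(p)
    roi=(C[...,2]>zo-.02)&(C[...,2]<zo+.026);roi[:60]=0;roi[250:]=0;roi[:,:180]=0;roi[:,380:]=0
    n,l,s,ce=cv2.connectedComponentsWithStats(roi.astype(np.uint8))
    for i in range(1,n):
        if s[i,4]>40: print(ce[i].round(1),s[i,:5],np.percentile(C[l==i][:,2],[5,50,95]).round(4))
    print("w",arm.current_grip_width(),"tcp",np.round(e,4),"t",arm.current_time(),"F",np.round(arm.current_wrist_force(),2))
    cv2.imwrite(f"pics/{name}.png",cv2.resize(p["img"][90:300,140:420],(800,600),interpolation=cv2.INTER_CUBIC))
E
python3 - <<'E'
from h import *
from nut import down
from look import look
xy=[.5442,.2387];a=np.radians(76)
arm.move_pose([*xy,.06],quat(a));arm.command_gripper(.056)
down(xy,-.018);print(arm.current_time())
arm.command_gripper(.030);print(arm.current_grip_width(),arm.current_time(),arm.current_wrist_force())
arm.movel([*xy,.10],max_speed=.12);arm.pause(.2)
look("w6")
E
```

```text
no contact [ 0.12  0.57 -0.06] [ 0.54404698  0.2386732  -0.01828134]
24.775
0.03035933068167016 25.1417 [ 0.77828957 -0.23794089  5.98585876]
[266.1 154.5] [ 248   60   32  190 1715] [0.1258 0.133  0.1341]
[304. 154.] [ 296   60   22  190 1793] [0.1247 0.1329 0.1341]
w 0.03036493605635387 tcp [0.544  0.2386 0.0995] t 26.675 F [ 0.28 -0.17 -0.63]
```

View pics/w6.png

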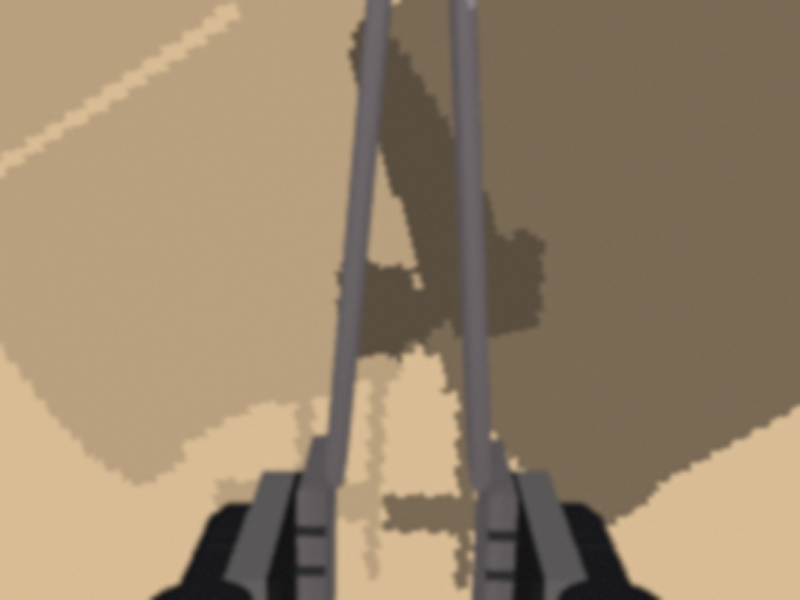

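The tweezers are held between the pads and level, but the hand hides the tips from the wrist camera. I'll get the squeeze angle from the arm lines before (w5) and after (w6), then carry the tweezers to the tray pose and repeat there.

```bash
cat > ang.py <<'E'
from h import *
def arms(p,zo,yaw,c):
    """relative angle of the arms (m-fit of depth points behind the plates, body coords x in [-95,-25] mm)"""
    C=cloud(p);ex=np.array([np.cos(yaw),np.sin(yaw)]);ey=np.array([-ex[1],ex[0]])
    d=C[...,:2]-c;x=d@ex;y=d@ey;z=C[...,2]-zo
    m=(z>.012)&(z<.0195)&(abs(y)<.035)&(x>-.092)&(x<-.022)&(p["depth"]>0)
    n,l,s,ce=cv2.connectedComponentsWithStats(m.astype(np.uint8));out=[]
    for i in range(1,n):
        if s[i,4]>80:
            k=l==i;A=np.polyfit(x[k],y[k],1);A=np.polyfit(x[k][abs(y[k]-np.polyval(A,x[k]))<.004],y[k][abs(y[k]-np.polyval(A,x[k]))<.004],1)
            out.append((round(np.arctan(A[0]),4),round(A[1]*1000,2),s[i,4],(x[k].min().round(3),x[k].max().round(3)),np.polyfit(x[k],z[k],1).round(3)))
    for o in out: print(o)
    if len(out)==2: print("rel",out[0][0]-out[1][0])
E
python3 - <<'E'
from ang import *
c=np.array([.5461,.2382]);yaw=np.radians(-14)
for n,zo in (("w5",0),("w6",.1178)):
    p=dict(np.load(n+".npz"));print(n);arms(p,zo,yaw,c)
    C=cloud(p)
    for v in ((125,132,140) if n=="w5" else (262,268,276,284,292)):
        r=[(u,(np.round(C[v,u,:2]*1000,1)).tolist(),round(float(C[v,u,2]-zo),3)) for u in range(236,330) if .0195<C[v,u,2]-zo<.0245]
        if r: print(v,r[0],r[-1],np.hypot(*(np.array(r[0][1])-r[-1][1])))
E
```

```text
w5
(np.float64(-0.1853), np.float64(-17.49), np.int32(388), (np.float64(-0.092), np.float64(-0.022)), array([-0.003,  0.016]))
(np.float64(0.0796), np.float64(17.41), np.int32(387), (np.float64(-0.092), np.float64(-0.022)), array([-0.001,  0.016]))
rel -0.2649
125 (256, [534.1, 220.6], 0.021) (306, [546.8, 259.6], 0.02) 41.01572869034513
132 (256, [539.3, 218.9], 0.022) (306, [552.0, 257.8], 0.023) 40.92065493122027
140 (256, [545.4, 216.8], 0.022) (306, [558.3, 256.0], 0.022) 41.26802636424473
w6
(np.float64(-0.1061), np.float64(-10.04), np.int32(1599), (np.float64(-0.092), np.float64(-0.022)), array([0.002, 0.015]))
(np.float64(0.0543), np.float64(13.54), np.int32(1615), (np.float64(-0.092), np.float64(-0.022)), array([0.004, 0.015]))
rel -0.1604
262 (244, [525.4, 230.4], 0.02) (319, [532.7, 258.5], 0.02) 29.03274013936681
268 (244, [527.5, 229.9], 0.021) (320, [534.9, 258.4], 0.02) 29.44503353708394
276 (236, [528.6, 226.8], 0.024) (324, [536.9, 259.1], 0.024) 33.34936281250363
284 (242, [532.8, 227.9], 0.023) (321, [539.9, 257.3], 0.024) 30.245164902840266
292 (243, [537.4, 226.7], 0.021) (321, [543.5, 256.6], 0.023) 30.515897496223214
```

Run:
```python
from h import *
from look import look
T=np.array([.5348,-.2398]);yaw=np.radians(-60);ex=np.array([np.cos(yaw),np.sin(yaw)]);ey=np.array([-ex[1],ex[0]])
g=T-.082*ex          # grip 2 mm behind plate centre; tips 80 mm ahead, mid gap over tray centre
arm.move_pose([*g,.085],quat(yaw+np.pi/2));arm.pause(.2)
print(arm.current_ee_pos(),arm.current_grip_width(),arm.current_time())
look("w7")
for n in ("top","scene"):
    p=optics.capture(n);np.savez(n+"7.npz",**{k:p[k] for k in("img","depth","mtx","view")})
    for t,zz in [("gauge",.0205),("tip_fixed",.011),("tip_moving",.011)]:
        for r in landmark_of(p,t)[:1]: print(n,t,round(r["score"],2),np.round(r["pixel"],1),px2w(p,r["pixel"],.103+zz).round(4))
    u,v=w2px(p,[*T,.11]).astype(int);cv2.imwrite(f"pics/{n}7.png",cv2.resize(p["img"][v-38:v+37,u-50:u+50],(800,600),interpolation=cv2.INTER_CUBIC))
```

```text
[ 0.49411604 -0.16806701  0.08501565] 0.030075286214940815 28.3917
[266.1 154.3] [ 248   60   32  190 1704] [0.1116 0.1186 0.1197]
[304.  153.7] [ 296   60   22  190 1798] [0.1106 0.1186 0.1198]
w 0.029999417634197157 tcp [ 0.4941 -0.1682  0.085 ] t 28.5917 F [ 0.27  0.12 -0.88]
top gauge 0.5 [409.6 191.7] [ 0.6039 -0.3865  0.1235]
scene gauge 0.68 [230.7 162.3] [ 0.5382 -0.227   0.1235]
scene tip_fixed 0.89 [224.1 164.6] [ 0.5519 -0.2459  0.114 ]
scene tip_moving 0.59 [227.7 157.6] [ 0.5165 -0.256   0.114 ]
```

View pics/scene7.png

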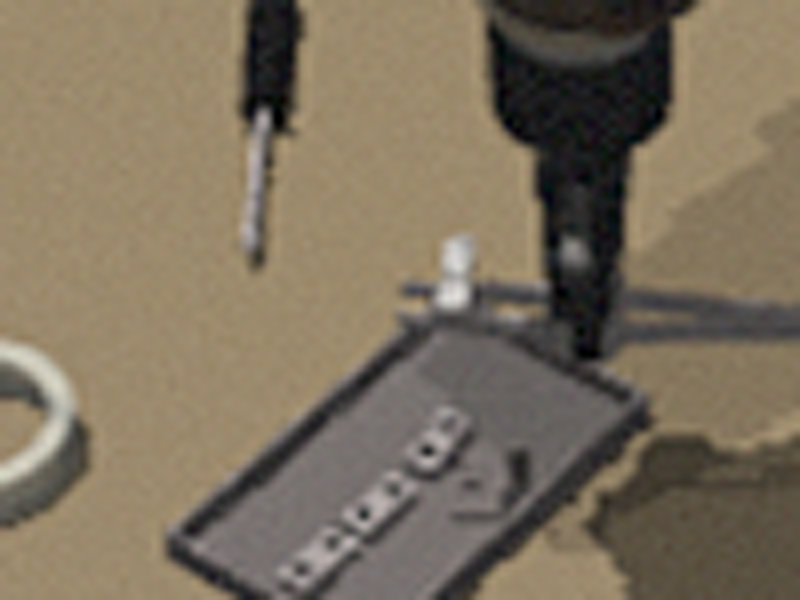

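Run:
```python
from ang import *
yaw=np.radians(-60);c=np.array([.4941,-.1682])+.002*np.array([np.cos(yaw),np.sin(yaw)])
p=dict(np.load("w7.npz"));arms(p,.1033,yaw,c)
# tips from scene depth
p=dict(np.load("scene7.npz"));C=cloud(p);ex=np.array([np.cos(yaw),np.sin(yaw)]);ey=np.array([-ex[1],ex[0]])
d=C[...,:2]-c;x=d@ex;y=d@ey;m=(C[...,2]>.09)&(C[...,2]<.135)&(x>.03)&(x<.1)&(abs(y)<.05)
for lo in (.03,.05,.062,.07):
    k=m&(x>=lo)&(x<lo+.012);print(lo,np.sort((y[k]*1000).round(0)),np.percentile(C[k][:,2],[5,95]).round(3) if k.any() else "")
print("xmax",x[m].max())
```

```text
(np.float64(-0.1043), np.float64(-11.65), np.int32(1578), (np.float64(-0.092), np.float64(-0.022)), array([0.004, 0.016]))
(np.float64(0.0557), np.float64(12.06), np.int32(1605), (np.float64(-0.092), np.float64(-0.022)), array([0.004, 0.016]))
rel -0.16
0.03 [-17. -14. -14. -12. -12. -11. -10.  -9.  -9.  -8.  -8.  -8.   7.   8.
   8.  10.  10.  10.  11.  12.  13.] [0.106 0.12 ]
0.05 [-40. -34. -32. -30. -29. -21. -19. -15. -15. -14. -14. -12. -10.  -9.
  -6.  -6.  -5.  -5.  -3.  -2.  -2.   1.   6.   7.   7.   8.   8.   8.
   9.   9.   9.  10.  10.  10.  10.  10.  11.] [0.107 0.126]
0.062 [-35. -32. -27. -27. -26. -26. -18. -15. -13. -12. -11.  -9.  -8.  -2.
   1.   4.   6.   8.   9.  11.  11.  11.  12.  12.  13.  14.] [0.112 0.124]
0.07 [-13. -13. -12. -12. -11.  -9.  -3.   6.   7.   7.  10.  11.  11.  11.] [0.108 0.119]
xmax 0.08475749801588368
```

Run:
```python
from ang import *
arm.pause(1.0);p=optics.capture("wrist")
yaw=np.radians(-60);c=np.array([.4941,-.1682])+.002*np.array([np.cos(yaw),np.sin(yaw)]);arms(p,.1033,yaw,c)
print(arm.current_grip_width(),np.abs(arm.current_dq()).max(),arm.current_ee_pos(),arm.current_time())
w=arm.current_grip_width()
if .0288<w<.0312: arm.hand_in();print("handed in")
```

```text
(np.float64(-0.1059), np.float64(-12.25), np.int32(1587), (np.float64(-0.092), np.float64(-0.022)), array([0.003, 0.016]))
(np.float64(0.0543), np.float64(11.4), np.int32(1607), (np.float64(-0.092), np.float64(-0.022)), array([0.004, 0.016]))
rel -0.1602
0.03039647960608191 0.0007736804247034974 [ 0.49381096 -0.1687667   0.08499842] 30.0417
the job is handed in; nothing more can be done
handed in
```

The job is handed in at about 30 s on the robot's clock. The tray holds three nuts and the tweezers are held over it at the marked gap; `hand_in()` gave no verdict.

- **Nuts:** I added two nuts to the one already in the tray. Depth showed all three flat on the floor, with their tops about 13.8 mm up. The fourth was not touched and stays on the bench.
- **Tweezers:** They are held by the finger plates, with the tips about 0.11 m above the bench and, by the gripper pose and stated geometry, within about 10 mm of the tray centre.
    - **Gap:** The arms closed by 0.105 rad from relaxed, which gives a tip gap of about 16 mm. The grip reads 30.4 mm.
    - **Level and steadiness:** They are level to about 0.004 rad along their length, and the joints were still at hand-in.

**What failed or disagreed:**
- **First pick:** It closed on air above the nut. Both cameras showed the fingertips about 31 mm farther back along the tool than the stated geometry, so I corrected for that and lowered in guarded steps afterwards.
- **Grip reading:** It showed about 14 mm on the 16 mm nuts, so I checked the tweezers' gap from the arm angle as well.
- **Tip gap:** The hand hid the tips and gauge from the wrist camera, so I did not read the gap against the engraved lines. The scene camera's tip landmarks were scattered, too coarse to use for the gap.
- **Bystanders:** I did not re-measure their positions at the end. No contact showed in the force readings I took.

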